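Build the shallot sizing tower

TASK

Build the sizing tower on the round stand, one piece at a time from the bottom up: first the steel catch cup on the middle of the stand, then the collar with the smallest hole, then the middle one, and the one with the largest hole on top, each upright (plate up) and squarely over the piece below. Let go of everything, and leave the shallots, the marker and the brush lying where they are.

Things in the scene. Friction and masses are not known exactly. Their poses are not given: they have to be found in the camera images.
- seat (a point): the stand: a fixed grey disc, 100 mm across, 20 mm tall, with a black round pad (68 mm) in the middle of its top. This point is the centre of the top face, 20 mm above the table. Its place changes.
- cup_mid (a point): the catch cup: a plain straight steel cup, open at the top with a closed bottom, 60 mm outer diameter, 56 mm tall, wall 4 mm. Loose, about 0.16 kg. This point lies on its axis, half-way up (28 mm above its underside); z up.
- small_mid (a point): sizing collar: a grey plastic tube of 60 mm outer diameter, 40 mm tall, whose top is closed by a flat 4 mm aluminium plate with one round central hole of 16 mm diameter (the smallest of the three). Open below: it stands on a flat tube edge 4 mm thick, plate up. Loose, about 0.12 kg. This point lies on its axis, half-way up (20 mm above its underside); z up.
- medium_mid (a point): sizing collar: a grey plastic tube of 60 mm outer diameter, 40 mm tall, whose top is closed by a flat 4 mm aluminium plate with one round central hole of 28 mm diameter (the middle size). Open below: it stands on a flat tube edge 4 mm thick, plate up. Loose, about 0.12 kg. This point lies on its axis, half-way up (20 mm above its underside); z up.
- large_mid (a point): sizing collar: a grey plastic tube of 60 mm outer diameter, 40 mm tall, whose top is closed by a flat 4 mm aluminium plate with one round central hole of 42 mm diameter (the largest). Open below: it stands on a flat tube edge 4 mm thick, plate up. Loose, about 0.12 kg. This point lies on its axis, half-way up (20 mm above its underside); z up.
- shallot_a_mid (a point): a loose shallot, 62 mm long, 34 mm thick, lying on the table; a bystander. Its centre, 15 mm up.
- shallot_b_mid (a point): a loose shallot, 56 mm long, 36 mm thick, lying on the table; a bystander. Its centre, 16 mm up.
- shallot_c_mid (a point): a loose shallot, 60 mm long, 34 mm thick, lying on the table; a bystander. Its centre, 15 mm up.
- marker_mid (a point): a white marker pen with a black cap, about 130 mm long (along its x), 18 mm thick, lying on the table; a bystander. Its middle, 8 mm up.
- brush_mid (a point): a small wooden hand brush, 130 mm long (along its x), 28 mm wide, 36 mm tall, lying bristles down; a bystander. Its middle, 18 mm up.

How it is judged (in metres and radians):
On the way, in this order (a step that is already met when the one before it is completed fails the run):
1. catch cup on the stand, let go (horizontal distance between cup_mid and seat below 0.01 m and angle between cup_mid's own z axis and vertical below 0.1 rad and z of cup_mid in the frame of seat between 0.024 and 0.032 m and contact force between cup and the fingers below 0.1 N), for 0.2 s.
2. small-hole collar on the cup, let go (horizontal distance between small_mid and cup_mid below 0.008 m and angle between small_mid's own z axis and vertical below 0.1 rad and z of small_mid in the frame of cup_mid between 0.044 and 0.052 m and contact force between collar_small and the fingers below 0.1 N), for 0.2 s.
3. medium-hole collar on the small-hole one, let go (horizontal distance between medium_mid and small_mid below 0.008 m and angle between medium_mid's own z axis and vertical below 0.1 rad and z of medium_mid in the frame of small_mid between 0.036 and 0.044 m and contact force between collar_medium and the fingers below 0.1 N), for 0.2 s.
4. large-hole collar on top, let go (horizontal distance between large_mid and medium_mid below 0.008 m and angle between large_mid's own z axis and vertical below 0.1 rad and z of large_mid in the frame of medium_mid between 0.036 and 0.044 m and contact force between collar_large and the fingers below 0.1 N), for 0.2 s.
At the end, for the whole second after the job is handed in: The cup stands within 10 mm of the stand's centre; on it the small-, medium- and large-hole collars in that order, each within 8 mm of the axis of the piece below. Every piece sits on the one below (height within 4 mm), upright within 0.1 rad, plate up, at rest (horizontal distance between cup_mid and seat below 0.01 m and angle between each of cup_mid, small_mid, medium_mid, large_mid's own z axis and vertical below 0.1 rad and z of cup_mid in the frame of seat between 0.024 and 0.032 m and linear speed of each of cup, collar_small, collar_medium, collar_large below 0.02 m/s and angular speed of each of cup, collar_small, collar_medium, collar_large below 0.2 rad/s and horizontal distance between small_mid and cup_mid below 0.008 m and z of small_mid in the frame of cup_mid between 0.044 and 0.052 m and horizontal distance between medium_mid and small_mid below 0.008 m and z of medium_mid in the frame of small_mid between 0.036 and 0.044 m and horizontal distance between large_mid and medium_mid below 0.008 m and z of large_mid in the frame of medium_mid between 0.036 and 0.044 m); the robot touches nothing.
It fails at once if a shallot, the marker or the brush is pushed more than 25 mm from its place (distance of any of shallot_a_mid, shallot_b_mid, shallot_c_mid, marker_mid, brush_mid from where it was at the start of the episode above 0.025 m).
It also fails if it takes over 96 s, if anything falls off the work surface, if the arm or the gripper's body presses on something with over 40 N, if the wrist force passes 120 N, or if a joint passes its speed limit or range.

ROBOT

A 6-joint arm with a two-finger parallel gripper is mounted at the origin on the work surface. World frame = base frame: x ahead of the robot, y to its left, z up, the work surface at z = 0. Lengths are in m, angles in degrees, forces in N, time in s.
With the tool pointing down it reaches from about 0.25 to 0.725 m from the base axis. Payload 9.7 kg.
Tool frame: the origin (TCP) lies at the very end of the fingers, on their centre line; the grasp point (between the pads) lies 19 mm behind it (bot.grip_depth is the distance from the TCP to the grasp point, in m); z points along the fingers, y is the direction in which the jaws open and shut (so a half turn about z gives the same grasp; the last joint's range is limited). The gripper opens to 85 mm and grips with 20 to 120 N. Pads are 22 mm wide; open, the fingers measure 114 mm over their backs; the gripper's body (76 mm by 85 mm) begins 54 mm behind the grasp point. The pads swing forward as they close: fully open they stand 13 mm farther back than shut.
Start: joints at [-71.161, 4.979, 10.078, 95.1, 0, 90], TCP at [0.178, -0.521, 0.231] pointing down, gripper open.
Joint ranges: [-179.16, 179.16], [-48.56, 103.87], [-65.8, 70.77], [-126.05, 130.52], [-82.76, 87.17], [-180, 180]. Speed limits (degrees/s): [127.2, 127.2, 147.25, 180, 180, 180].

INTERFACE

Orientations are given as [roll, pitch, yaw] about the fixed x, y, z axes, in that order (R = Rz(yaw) Ry(pitch) Rx(roll)).
In Python, from workcell import telemetry, optics, order, bot gives the robot as it stands. The module is installed in compiled form; this text tells all that it offers.
- The arm moves only by the shell command python3 -m inch 'ROWS' [FORCE]. ROWS is JSON, a list of rows, each a list of 7 numbers: the shift along the tool's x, y, z in m, then the turn, a rotation vector about the tool's x, y, z in rad, then the closure, from 0 (fully open) to 1 (shut). In form: [[tx, ty, tz, rx, ry, rz, grip], ...]. A call has 1 to 12 rows; each row is the pose to reach, as a shift and turn from the pose commanded when the call began, along the tool's axes at that moment; what a row does not reach only later rows make up. A row lasts 1/12 s, in which the tool goes at most 41.7 mm and 7.16 degrees, less where a joint would pass 70% of its speed; a pose out of reach is approached as far as the arm can. A call with a gripper value outside its range is refused whole. The fingers move at their own pace and stop on an object; FORCE is the grip in N (left out, the last holds). Time passes only in rows, so rows that repeat a pose let the fingers close. It gives the time, the measured TCP pose, the force and the opening at its end, in the units of the state.
- telemetry.get_obs(): the state, without advancing time (a new reading comes with each control period).
- optics.camera(name): name is "scene" or "side" or "wrist"; returns (picture, depth): 420x560x3 uint8, red, green, blue; 420x560 float32, m along the optical axis (not along the pixel's ray), 0 where there is no reading.
- optics.camera_info(name): a dict with "camera_matrix" (3x3 intrinsics, pixels), "k1" (the pictures are not rectified: a ray, as slopes to the right and down, at radius r is drawn at 1 + k1 r^2 times it, then the intrinsics apply), "xyz" and "attitude" of the camera in the world; the wrist camera has in their place "mount" (4x4, takes a point from camera to tool coordinates, whose origin is the TCP and whose axes are the flange's). Camera axes: x right, y down, z forward; pixel columns grow to the right and rows downward; lengths in m; the calibration is good to about 2 mm. A picture is of the moment at which its call begins: read the wrist's pose just before it. camera_info takes no time and is no camera call.
- order.job_done(): hands the job in, once; it reports no verdict.
The state is a dict: "time": time; "q": joint angles; "qd": joint speeds; "joint_efforts": joint torques, N m; "ee_pos": TCP position; "tcp_rot": TCP orientation; "wrist_force": force on the tool from outside, world axes, zero at the start; "torque": the same for the moment, N m; "opening": finger opening in m.
Only numpy, scipy, OpenCV 4.12 (cv2) and the standard library are available. Lean on these libraries where they do the work, as an engineer would, in place of code of your own. Each camera call takes 0.05 s, during which the arm holds its last target. There are 200 camera calls.

## Working session

There is one attempt and no reset: what is moved stays moved. The work goes in short steps, Python scripts to look and compute and a shell command to move; the robot and the scene stay as the last step left them, time stands still between calls to the robot, and variables do not carry over. Pictures are saved under pics/ and viewed, about 12 in all and at most 16, crops included, and the job is handed in when it is done.

```bash
mkdir -p pics; cat > h.py <<'E'
import numpy as np, cv2
from scipy.spatial.transform import Rotation as R
from workcell import telemetry, optics, order, bot
def pose():
    o=telemetry.get_obs(); T=np.eye(4)
    T[:3,:3]=R.from_euler('xyz',o['tcp_rot'],degrees=True).as_matrix(); T[:3,3]=o['ee_pos']; return T
def look(name,fn=None):
    T=pose() if name=='wrist' else None
    rgb,d=optics.camera(name); i=optics.camera_info(name)
    if name=='wrist': M=T@np.array(i['mount'])
    else:
        M=np.eye(4); a=np.array(i['attitude'])
        M[:3,:3]=a if a.shape==(3,3) else R.from_euler('xyz',a,degrees=True).as_matrix(); M[:3,3]=i['xyz']
    if fn: cv2.imwrite('pics/'+fn,rgb[:,:,::-1])
    K=np.array(i['camera_matrix'],float); k1=i['k1']
    h,w=d.shape; u,v=np.meshgrid(np.arange(w,dtype=float),np.arange(h,dtype=float))
    n=cv2.undistortPoints(np.stack([u.ravel(),v.ravel()],1)[:,None],K,np.array([k1,0,0,0,0]))[:,0].reshape(h,w,2)
    ray=np.dstack([n,np.ones((h,w))])@M[:3,:3].T      # world ray per unit depth
    P=ray*d[...,None]+M[:3,3]; P[d==0]=np.nan
    return rgb,d,P,ray,M[:3,3]
def onz(ray,c,u,v,z):
    r=ray[int(round(v)),int(round(u))]; return c+r*(z-c[2])/r[2]
def totool(p):   # world point in tool axes
    return np.linalg.inv(pose())@np.append(p,1)
E
python3 - <<'E'
from h import *
print(telemetry.get_obs()); print(bot.grip_depth)
for n in('scene','side','wrist'):
    rgb,d,P,ray,c=look(n,n+'0.png'); print(n,c,optics.camera_info(n)['k1']); np.savez('/tmp/%s0.npz'%n,P=P,rgb=rgb,ray=ray,c=c)
E
```

```text
{'time': 0.0, 'q': array([-7.11631390e+01,  5.01136502e+00,  1.00331573e+01,  9.50984319e+01,
        2.61258591e-04,  8.99992766e+01]), 'qd': array([ 0.10981812, -0.01605056, -0.01748884,  0.13973612, -0.07727585,
        0.02948447]), 'joint_efforts': array([ 3.84187020e-03, -5.20381737e+01,  4.64807153e+01,  1.62277330e-02,
        1.32387167e-04, -1.52775021e-05]), 'ee_pos': array([ 0.1775085 , -0.52032625,  0.2305689 ]), 'tcp_rot': array([-1.79923360e+02, -2.62225959e-04,  1.88375840e+01]), 'wrist_force': array([-0.26362783,  0.48769786,  0.02697416]), 'torque': array([-0.00120106,  0.03516799, -0.02126425]), 'opening': 0.08537294460156582}
0.0187
scene [0.94651671 0.40586769 0.91498812] -0.10855907218646339
side [ 0.28540637 -0.61208104  0.62271658] -0.12086797419405884
wrist [ 0.25099316 -0.49433035  0.37227046] -0.011648500344993365
```

View pics/scene0.png

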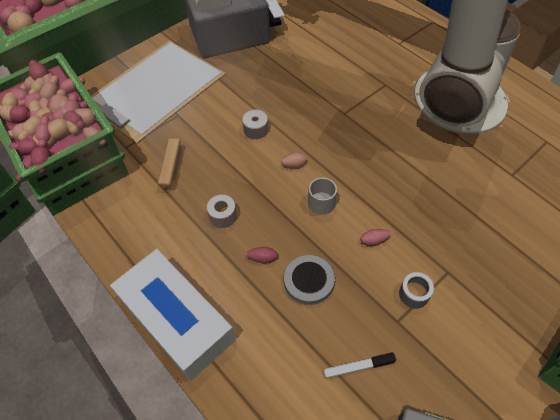

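The scene view shows the small collar (255,122), medium collar (221,208), large collar (417,288), cup (322,195), stand (309,277), shallots (294,160), (375,237), (262,255), marker (360,365) and brush (170,163).

```bash
python3 - <<'E'
from h import *
for n in ('scene','side'):
    D=np.load('/tmp/%s0.npz'%n); P=D['P']
    if n=='scene':
        cen={}
        for k,(u,v) in dict(small=(255,122),medium=(221,208),large=(417,288),cup=(322,195),seat=(309,277),sa=(294,160),sb=(375,237),sc=(262,255),marker=(360,365),brush=(170,163)).items():
            cen[k]=np.nanmedian(P[v-4:v+5,u-4:u+5].reshape(-1,3),0)
    zt=dict(small=.04,medium=.04,large=.04,cup=.056,seat=.02)
    for k,c in cen.items():
        m=np.hypot(P[...,0]-c[0],P[...,1]-c[1])<(.08 if k in('marker','brush') else .06)
        if k in zt: m&=abs(P[...,2]-zt[k])<.006
        else: m&=(P[...,2]>.008)
        q=P[m]
        if len(q)<10: print(n,k,'none',len(q)); continue
        (x,y),r=cv2.minEnclosingCircle(q[:,:2].astype(np.float32))
        rect=cv2.minAreaRect(q[:,:2].astype(np.float32))
        print(n,k,len(q),'circ',np.round([x,y,r],4),'z',np.round(np.median(q[:,2]),4),'zmax',np.round(q[:,2].max(),3),'rect',np.round(rect[0],3),np.round(rect[1],3),round(rect[2]),'rad',round(np.hypot(x,y),3))
E
```

```text
scene small 373 circ [ 0.458  -0.2656  0.0312] z 0.0405 zmax 0.046 rect [ 0.458 -0.266] [0.06  0.058] 35 rad 0.529
scene medium 456 circ [ 0.6701 -0.1244  0.0311] z 0.0405 zmax 0.045 rect [ 0.67  -0.123] [0.059 0.058] 44 rad 0.682
scene large 395 circ [0.5029 0.2697 0.0309] z 0.0404 zmax 0.045 rect [0.505 0.27 ] [0.058 0.058] 45 rad 0.571
scene cup 215 circ [ 0.4913 -0.0077  0.0322] z 0.0555 zmax 0.061 rect [ 0.49  -0.005] [0.059 0.058] 16 rad 0.491
scene seat 1921 circ [0.6369 0.1114 0.0513] z 0.0207 zmax 0.025 rect [0.637 0.112] [0.1   0.098] 47 rad 0.647
scene sa 295 circ [ 0.4619 -0.1263  0.0285] z 0.026 zmax 0.038 rect [ 0.463 -0.124] [0.032 0.056] 63 rad 0.479
scene sb 375 circ [0.4705 0.1325 0.0315] z 0.0256 zmax 0.035 rect [0.474 0.136] [0.03  0.062] 52 rad 0.489
scene sc 423 circ [0.6701 0.0296 0.0466] z 0.0249 zmax 0.034 rect [0.666 0.028] [0.038 0.092] 18 rad 0.671
scene marker 721 circ [0.6826 0.2936 0.0664] z 0.0159 zmax 0.022 rect [0.685 0.297] [0.019 0.132] 60 rad 0.743
scene brush 681 circ [ 0.675  -0.3001  0.0657] z 0.036 zmax 0.042 rect [ 0.678 -0.304] [0.13 0.03] 4
[... 415 characters left out ...]
ct [ 0.489 -0.009] [0.06  0.059] 40 rad 0.491
side seat 998 circ [0.6366 0.1082 0.0518] z 0.0185 zmax 0.023 rect [0.638 0.108] [0.101 0.098] 28 rad 0.646
side sa 489 circ [ 0.4599 -0.1322  0.0282] z 0.0236 zmax 0.033 rect [ 0.46  -0.132] [0.029 0.056] 58 rad 0.479
side sb 322 circ [0.4722 0.132  0.0317] z 0.0212 zmax 0.032 rect [0.47  0.127] [0.026 0.063] 61 rad 0.49
side sc 412 circ [0.6707 0.026  0.0493] z 0.0192 zmax 0.031 rect [0.665 0.024] [0.041 0.098] 16 rad 0.671
side marker 246 circ [0.684  0.2897 0.0649] z 0.0129 zmax 0.018 rect [0.686 0.293] [0.021 0.129] 62 rad 0.743
side brush 1200 circ [ 0.6764 -0.3066  0.0657] z 0.0344 zmax 0.038 rect [ 0.678 -0.308] [0.13  0.029] 44 rad 0.743
```

View pics/side0.png

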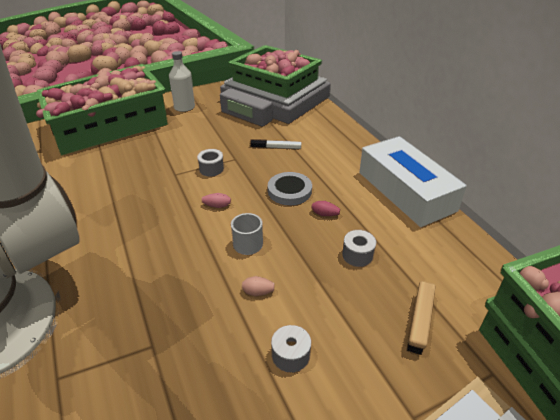

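The side view confirms the same layout. Next I move over the cup, with yaw turned to 90°.

```bash
python3 -m inch '[[0.04,-0.033,0,0,0,-0.12,0],[0.08,-0.066,0,0,0,-0.24,0],[0.12,-0.1,0,0,0,-0.36,0],[0.155,-0.13,0,0,0,-0.48,0],[0.19,-0.16,0,0,0,-0.6,0],[0.225,-0.19,0,0,0,-0.72,0],[0.26,-0.22,0,0,0,-0.84,0],[0.3,-0.25,0,0,0,-0.96,0],[0.335,-0.28,0,0,0,-1.08,0],[0.37,-0.31,0,0,0,-1.2,0],[0.41,-0.34,0,0,0,-1.242,0],[0.44,-0.365,0,0,0,-1.242,0]]'
python3 - <<'E'
from h import *
print(np.round(optics.camera_info('wrist')['mount'],3)); o=telemetry.get_obs(); print(o['q'])
print(totool([.491,-.008,.2]))
E
```

```text
time: 1.15
ee_pos: [0.4386, -0.0917, 0.2314]
tcp_rot: [180.0, 0.0, 90.2]
wrist_force: [1.2, -1.3, 0.3]
opening: 0.0855
[[ 0.001 -0.953 -0.304  0.079]
 [ 1.     0.     0.001 -0.   ]
 [-0.001 -0.304  0.953 -0.142]
 [ 0.     0.     0.     1.   ]]
[-1.18009255e+01 -8.91176008e+00 -3.41465425e+00  9.54702346e+01
 -4.66879368e-03  7.80107636e+01]
[0.08349293 0.05265795 0.03136979 1.        ]
```

```bash
python3 -m inch '[[0.03,0.02,0.02,0,0,0,0],[0.06,0.04,0.04,0,0,0,0],[0.06,0.04,0.06,0,0,0,0],[0.06,0.04,0.06,0,0,0,0],[0.06,0.04,0.06,0,0,0,0]]'
cat >> h.py <<'E'
def ring(P,c,zt,tol=.005,rad=.045,R0=.03):
    from scipy.optimize import least_squares
    m=(np.hypot(P[...,0]-c[0],P[...,1]-c[1])<rad)&(abs(P[...,2]-zt)<tol); q=P[m]
    (x,y),r=cv2.minEnclosingCircle(q[:,:2].astype(np.float32))
    # outer edge: farthest point per angular bin, robust fit with known radius
    for _ in range(3):
        a=np.arctan2(q[:,1]-y,q[:,0]-x); rr=np.hypot(q[:,0]-x,q[:,1]-y); b=((a+np.pi)/(2*np.pi)*36).astype(int)
        e=np.array([q[b==i][np.argmax(rr[b==i])][:2] for i in range(36) if (b==i).sum()>3])
        s=least_squares(lambda p:np.hypot(e[:,0]-p[0],e[:,1]-p[1])-p[2],[x,y,r],loss='soft_l1',f_scale=.001).x
        x,y=s[:2]
    return np.round([x,y,s[2],np.median(q[:,2])],4),len(q),len(e)
E
python3 - <<'E'
from h import *
rgb,d,P,ray,c=look('wrist','w1.png')
np.savez('/tmp/w1.npz',P=P,rgb=rgb)
print(pose()[:3,3]); f=ring(P,[.491,-.008],.056); print(f); print(totool([*f[0][:2],.02]))
E
```

```text
time: 1.57
ee_pos: [0.4772, -0.0336, 0.1706]
tcp_rot: [-179.9, -0.0, 90.0]
wrist_force: [-0.2, -0.4, 0.2]
opening: 0.0852
[ 0.47770811 -0.03417231  0.17194866]
(array([ 0.4888, -0.0056,  0.0295,  0.0546]), 1034, 36)
[0.02860018 0.01111898 0.15194144 1.        ]
```

View pics/w1.png

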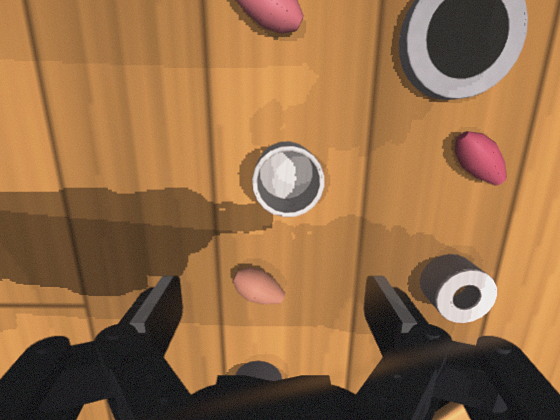

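The wrist view shows the cup at (288,179) and the stand at (465,40). The cup measures r = 29.5 mm and z = 55 mm, which fits its given size. Descend and grip.

```bash
python3 -m inch '[[0.0286,0.011,0.02,0,0,0,0],[0.0286,0.011,0.055,0,0,0,0],[0.0286,0.011,0.09,0,0,0,0],[0.0286,0.011,0.125,0,0,0,0],[0.0286,0.011,0.151,0,0,0,0],[0.0286,0.011,0.151,0,0,0,0],[0.0286,0.011,0.151,0,0,0,0.5],[0.0286,0.011,0.151,0,0,0,0.8],[0.0286,0.011,0.151,0,0,0,0.8],[0.0286,0.011,0.151,0,0,0,0.8],[0.0286,0.011,0.151,0,0,0,0.8],[0.0286,0.011,0.151,0,0,0,0.8]]' 40
```

```text
time: 2.62
ee_pos: [0.4908, -0.0057, 0.0237]
tcp_rot: [179.7, 0.0, 90.0]
wrist_force: [-2.3, -2.4, 7.5]
opening: 0.0584
```

```bash
python3 -m inch '[[0,0,-0.02,0,0,0,0.8],[0,0,-0.05,0,0,0,0.8],[0,0,-0.085,0,0,0,0.8],[0,0.01,-0.12,0,0,0,0.8],[0.005,0.03,-0.15,0,0,0,0.8],[0.01,0.06,-0.15,0,0,0,0.8],[0.02,0.09,-0.15,0,0,0,0.8],[0.026,0.12,-0.15,0,0,0,0.8],[0.026,0.147,-0.15,0,0,0,0.8],[0.026,0.147,-0.15,0,0,0,0.8],[0.026,0.147,-0.15,0,0,0,0.8],[0.026,0.147,-0.15,0,0,0,0.8]]'
python3 - <<'E'
from h import *
rgb,d,P,ray,c=look('wrist','w2.png')
print(pose()[:3,3]); f=ring(P,[.637,.11],.02,rad=.065); print(f)
g=rgb.max(2)<45; m=g&(np.hypot(P[...,0]-.637,P[...,1]-.11)<.05)&(abs(P[...,2]-.02)<.006)
print('pad',cv2.minEnclosingCircle(P[m][:,:2].astype(np.float32)),P[m].mean(0),m.sum())
m=(np.hypot(P[...,0]-.637,P[...,1]-.02)<.05)&(P[...,2]>.1)
print(m.sum(), totool([*f[0][:2],.04]))
E
```

```text
time: 3.62
ee_pos: [0.6361, 0.0207, 0.1716]
tcp_rot: [179.9, -0.0, 90.0]
wrist_force: [0.3, -0.8, -2.1]
opening: 0.0586
[0.63579043 0.02064719 0.17170413]
(array([0.6366, 0.1116, 0.0497, 0.0192]), 10579, 36)
pad ((0.6369944214820862, 0.11181655526161194), 0.03301131725311279) [0.63945556 0.11457865 0.01942445] 432
41215 [9.09494164e-02 6.08118304e-04 1.31707564e-01 1.00000000e+00]
```

View pics/w2.png

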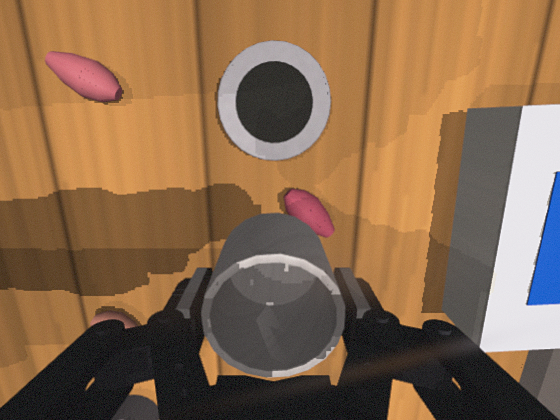

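The cup hangs upright in the jaws (rim at (274,315)), with the stand at (274,100). The stand fits (r = 49.7 mm, z = 19 mm). I'll measure the cup in the hand.

```bash
python3 - <<'E'
from h import *
rgb,d,P,ray,c=look('wrist')
p=pose()[:3,3]
m=(np.hypot(P[...,0]-p[0],P[...,1]-p[1])<.04)&(P[...,2]>.12)
q=P[m]; print(np.percentile(q[:,2],[1,10,50,90,99]))
for z in (.203,.206,.209): print(ring(P,p,z,tol=.005,rad=.036))
E
```

```text
[0.15102824 0.15757986 0.20287153 0.2562059  0.26362004]
(array([0.6354, 0.0208, 0.0303, 0.2024]), 5668, 36)
(array([0.6354, 0.0208, 0.0303, 0.2027]), 4742, 36)
(array([0.6357, 0.0267, 0.0329, 0.2107]), 1365, 11)
```

```bash
python3 -m inch '[[0.03,0.001,0,0,0,0,0.8],[0.06,0.001,0.01,0,0,0,0.8],[0.0908,0.001,0.03,0,0,0,0.8],[0.0908,0.001,0.06,0,0,0,0.8],[0.0908,0.001,0.09,0,0,0,0.8],[0.0908,0.001,0.11,0,0,0,0.8],[0.0908,0.001,0.118,0,0,0,0.8],[0.0908,0.001,0.123,0,0,0,0.8],[0.0908,0.001,0.126,0,0,0,0.8],[0.0908,0.001,0.1275,0,0,0,0.8],[0.0908,0.001,0.1275,0,0,0,0.8],[0.0908,0.001,0.1275,0,0,0,0.8]]'
```

```text
time: 4.72
ee_pos: [0.6377, 0.1116, 0.0441]
tcp_rot: [179.9, -0.0, 90.0]
wrist_force: [0.7, -0.3, -1.0]
opening: 0.0584
```

```bash
python3 -m inch '[[0,0,0.0008,0,0,0,0.8],[0,0,0.0008,0,0,0,0.6],[0,0,0.0008,0,0,0,0.3],[0,0,0.0008,0,0,0,0],[0,0,0.0008,0,0,0,0],[0,0,0.0008,0,0,0,0],[0,0,-0.02,0,0,0,0],[0,0,-0.05,0,0,0,0],[0,0,-0.09,0,0,0,0],[0,0,-0.13,0,0,0,0],[-0.03,0,-0.15,0,0,0,0],[-0.07,0,-0.15,0,0,0,0]]'
python3 -m inch '[[0,0,0,0,0,0,0],[0,0,0,0,0,0,0]]'
python3 - <<'E'
from h import *
rgb,d,P,ray,c=look('wrist','w3.png')
print(pose()[:3,3]); print('seat',ring(P,[.637,.11],.02,rad=.065)); print('cup',ring(P,[.637,.111],.076))
print(totool([.4575,-.2675-.03,.17]))
E
```

```text
time: 5.72
ee_pos: [0.6387, 0.0434, 0.1989]
tcp_rot: [179.5, -0.1, 90.2]
wrist_force: [1.0, 0.6, -0.4]
opening: 0.0853
time: 5.88
ee_pos: [0.6372, 0.0399, 0.1931]
tcp_rot: [180.0, -0.0, 89.8]
wrist_force: [-0.8, 1.3, 0.5]
opening: 0.0853
[0.63703603 0.04098893 0.19260252]
seat (array([0.6365, 0.1117, 0.0495, 0.0195]), 6185, 36)
cup (array([0.637 , 0.1116, 0.0295, 0.0748]), 1201, 36)
[-0.33876955 -0.17901033  0.02256792  1.        ]
```

```bash
python3 -m inch '[[-0.03,-0.016,0,0,0,0,0],[-0.06,-0.032,0,0,0,0,0],[-0.095,-0.05,0,0,0,0,0],[-0.13,-0.068,0,0,0,0,0],[-0.165,-0.087,0,0,0,0,0],[-0.2,-0.105,0.01,0,0,0,0],[-0.235,-0.124,0.01,0,0,0,0],[-0.27,-0.142,0.02,0,0,0,0],[-0.305,-0.16,0.022,0,0,0,0],[-0.339,-0.179,0.022,0,0,0,0],[-0.339,-0.179,0.022,0,0,0,0],[-0.339,-0.179,0.022,0,0,0,0]]'
python3 -m inch '[[0,0,0,0,0,0,0],[0,0,0,0,0,0,0],[0,0,0,0,0,0,0]]'
python3 - <<'E'
from h import *
rgb,d,P,ray,c=look('wrist','w4.png')
print(pose()[:3,3]); f=ring(P,[.4575,-.2675],.04); print(f)
print(totool([*f[0][:2],.01]))
E
```

```text
time: 6.93
ee_pos: [0.4574, -0.298, 0.1702]
tcp_rot: [-180.0, -0.0, 89.9]
wrist_force: [-0.2, 0.7, 0.3]
opening: 0.0854
time: 7.18
ee_pos: [0.4589, -0.296, 0.1707]
tcp_rot: [-180.0, -0.0, 90.1]
wrist_force: [-0.3, 0.1, -0.7]
opening: 0.0855
[ 0.45881033 -0.29615177  0.17072082]
(array([ 0.4579, -0.2657,  0.0294,  0.0388]), 3286, 36)
[ 3.04245819e-02 -8.39374984e-04  1.60726352e-01  1.00000000e+00]
```

View pics/w4.png

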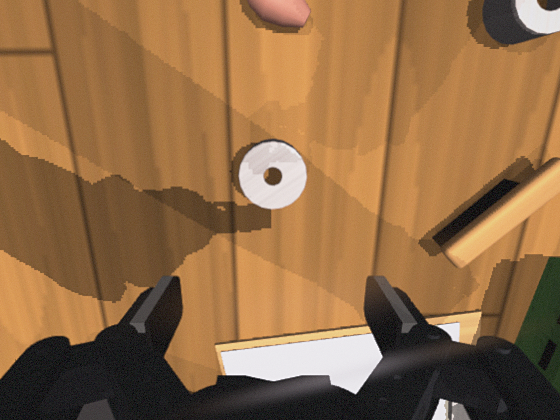

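The small-hole collar is at (273,176), with a hole of about 17 of 68 px (16 mm), so it is the right one. Grip it and lift.

```bash
python3 -m inch '[[0.0304,-0.001,0.02,0,0,0,0],[0.0304,-0.001,0.055,0,0,0,0],[0.0304,-0.001,0.09,0,0,0,0],[0.0304,-0.001,0.125,0,0,0,0],[0.0304,-0.001,0.15,0,0,0,0],[0.0304,-0.001,0.161,0,0,0,0],[0.0304,-0.001,0.161,0,0,0,0.4],[0.0304,-0.001,0.161,0,0,0,0.8],[0.0304,-0.001,0.161,0,0,0,0.8],[0.0304,-0.001,0.161,0,0,0,0.8],[0.0304,-0.001,0.161,0,0,0,0.8],[0.0304,-0.001,0.161,0,0,0,0.8]]'
python3 -m inch '[[0,0,0,0,0,0,0.8],[0,0,0,0,0,0,0.8]]'
```

```text
time: 8.23
ee_pos: [0.4581, -0.2675, 0.0115]
tcp_rot: [179.8, 0.1, 90.0]
wrist_force: [-0.6, 0.1, 7.0]
opening: 0.0596
time: 8.4
ee_pos: [0.4581, -0.2675, 0.0115]
tcp_rot: [179.8, 0.1, 90.0]
wrist_force: [1.0, 1.0, 6.7]
opening: 0.0594
```

```bash
python3 -m inch '[[0,0,-0.02,0,0,0,0.8],[0,0,-0.05,0,0,0,0.8],[0,0,-0.085,0,0,0,0.8],[0.01,0.006,-0.12,0,0,0,0.8],[0.035,0.02,-0.15,0,0,0,0.8],[0.065,0.04,-0.17,0,0,0,0.8],[0.1,0.06,-0.18,0,0,0,0.8],[0.13,0.08,-0.18,0,0,0,0.8],[0.165,0.1,-0.18,0,0,0,0.8],[0.2,0.12,-0.18,0,0,0,0.8],[0.23,0.14,-0.18,0,0,0,0.8],[0.26,0.16,-0.18,0,0,0,0.8]]'
python3 -m inch '[[0.02,0.01,0,0,0,0,0.8],[0.0295,0.019,0,0,0,0,0.8],[0.0295,0.019,0,0,0,0,0.8],[0.0295,0.019,0,0,0,0,0.8],[0.0295,0.019,0,0,0,0,0.8]]'
cat >> h.py <<'E'
def carry(fn,ztop,height,grip_z):
    """carried piece in hand vs tower top at ztop: shift to place"""
    rgb,d,P,ray,c=look('wrist',fn); p=pose()[:3,3]; print('tcp',p)
    t=ring(P,[.637,.1115],ztop); h=ring(P,p,p[2]-grip_z+height-.001,rad=.036)
    print('target',t,'held',h)
    D=h[0][:3]*0; D[:2]=t[0][:2]-h[0][:2]; print('tx',D[1],'ty',D[0],'tz to touch',p[2]-grip_z-ztop)
E
python3 - <<'E'
from h import *
carry('w5.png',.076,.04,.0115)
E
```

```text
time: 9.4
ee_pos: [0.6178, -0.005, 0.1902]
tcp_rot: [180.0, 0.0, 90.0]
wrist_force: [0.8, -1.1, -0.9]
opening: 0.0595
time: 9.82
ee_pos: [0.6358, 0.022, 0.1899]
tcp_rot: [-180.0, 0.0, 90.0]
wrist_force: [-0.7, -1.0, -1.2]
opening: 0.0595
tcp [0.63569446 0.02170894 0.19005855]
target (array([0.637 , 0.1113, 0.0298, 0.0748]), 1341, 36) held (array([0.6354, 0.023 , 0.0303, 0.2171]), 13627, 36)
tx 0.08829999999999999 ty 0.0016000000000000458 tz to touch 0.10255854659198403
```

View pics/w5.png

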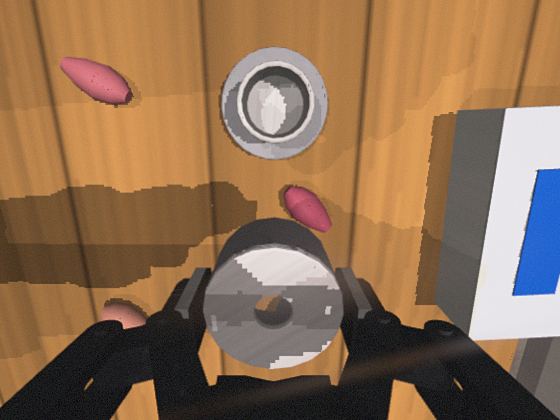

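The small-hole collar is held level at (273,308), and the cup stands centred on the stand at (275,103). Place it.

```bash
python3 -m inch '[[0.03,0.0015,0,0,0,0,0.8],[0.06,0.0015,0,0,0,0,0.8],[0.0883,0.0015,0.015,0,0,0,0.8],[0.0883,0.0015,0.045,0,0,0,0.8],[0.0883,0.0015,0.075,0,0,0,0.8],[0.0883,0.0015,0.09,0,0,0,0.8],[0.0883,0.0015,0.096,0,0,0,0.8],[0.0883,0.0015,0.099,0,0,0,0.8],[0.0883,0.0015,0.101,0,0,0,0.8],[0.0883,0.0015,0.102,0,0,0,0.8],[0.0883,0.0015,0.102,0,0,0,0.8],[0.0883,0.0015,0.102,0,0,0,0.8]]'
```

```text
time: 10.87
ee_pos: [0.6381, 0.1107, 0.089]
tcp_rot: [179.9, -0.0, 90.0]
wrist_force: [-0.1, 0.6, -0.0]
opening: 0.0593
```

```bash
python3 -m inch '[[0,0,0.001,0,0,0,0.8],[0,0,0.001,0,0,0,0.8],[0,0,0.001,0,0,0,0.6],[0,0,0.001,0,0,0,0.3],[0,0,0.001,0,0,0,0],[0,0,0.001,0,0,0,0],[0,0,0.001,0,0,0,0],[0,0,-0.02,0,0,0,0],[0,0,-0.05,0,0,0,0],[0,0,-0.09,0,0,0,0],[-0.03,0,-0.12,0,0,0,0],[-0.07,0,-0.12,0,0,0,0]]'
python3 -m inch '[[0,0,0,0,0,0,0],[0,0,0,0,0,0,0]]'
python3 - <<'E'
from h import *
rgb,d,P,ray,c=look('wrist','w6.png')
print(pose()[:3,3]); print('seat',ring(P,[.637,.11],.02,rad=.065)); print('small',ring(P,[.637,.111],.116))
print(totool([.670,-.126-.03,.17]))
E
```

```text
time: 11.87
ee_pos: [0.639, 0.0427, 0.2146]
tcp_rot: [179.5, -0.1, 90.2]
wrist_force: [1.2, 0.1, 1.6]
opening: 0.0854
time: 12.03
ee_pos: [0.6377, 0.0391, 0.2081]
tcp_rot: [180.0, -0.0, 89.8]
wrist_force: [-0.4, 0.1, -0.3]
opening: 0.0854
[0.63747182 0.04019735 0.20741694]
seat (array([0.6366, 0.1117, 0.0495, 0.0192]), 2712, 36)
small (array([0.6374, 0.1118, 0.0295, 0.115 ]), 5133, 36)
[-0.19615464  0.03285042  0.0373593   1.        ]
```

```bash
python3 -m inch '[[-0.03,0.005,0,0,0,0,0],[-0.065,0.011,0,0,0,0,0],[-0.1,0.017,0,0,0,0,0],[-0.135,0.023,0.01,0,0,0,0],[-0.17,0.029,0.025,0,0,0,0],[-0.196,0.033,0.037,0,0,0,0],[-0.196,0.033,0.037,0,0,0,0],[-0.196,0.033,0.037,0,0,0,0],[-0.196,0.033,0.037,0,0,0,0],[-0.196,0.033,0.037,0,0,0,0]]'
python3 - <<'E'
from h import *
rgb,d,P,ray,c=look('wrist','w7.png')
print(pose()[:3,3]); f=ring(P,[.67,-.126],.04); print(f)
print(totool([*f[0][:2],.01]))
m=(np.hypot(P[...,0]-f[0][0],P[...,1]-f[0][1])<.026)
print('hole area dia mm',2e3*np.sqrt((m&~(abs(P[...,2]-.039)<.006)).sum()/m.sum())*.026)
E
```

```text
time: 12.92
ee_pos: [0.6708, -0.1535, 0.1713]
tcp_rot: [180.0, -0.0, 90.1]
wrist_force: [0.4, -0.0, 0.3]
opening: 0.0853
[ 0.67085322 -0.1535519   0.17152441]
(array([ 0.6685, -0.1237,  0.0294,  0.0388]), 2757, 36)
[ 0.02985583 -0.00244147  0.16152238  1.        ]
hole area dia mm 46.823492243075165
```

View pics/w7.png

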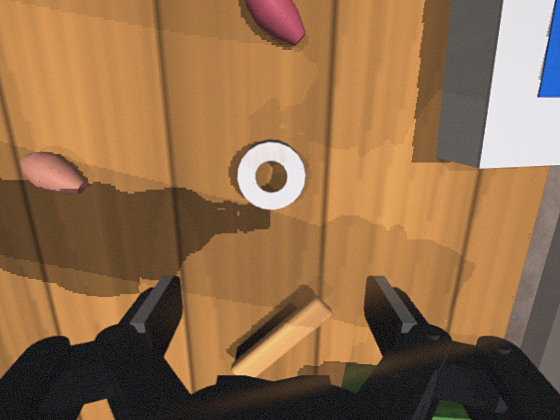

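The medium collar is at (271,175). Its hole of about 31 of 68 px is 28 mm by eye, though my area-based hole number was wrong because of the oblique view. The brush is well clear. Grip.

```bash
python3 -m inch '[[0.0299,-0.0024,0.02,0,0,0,0],[0.0299,-0.0024,0.055,0,0,0,0],[0.0299,-0.0024,0.09,0,0,0,0],[0.0299,-0.0024,0.125,0,0,0,0],[0.0299,-0.0024,0.15,0,0,0,0],[0.0299,-0.0024,0.1615,0,0,0,0],[0.0299,-0.0024,0.1615,0,0,0,0.4],[0.0299,-0.0024,0.1615,0,0,0,0.8],[0.0299,-0.0024,0.1615,0,0,0,0.8],[0.0299,-0.0024,0.1615,0,0,0,0.8],[0.0299,-0.0024,0.1615,0,0,0,0.8],[0.0299,-0.0024,0.1615,0,0,0,0.8]]'
python3 -m inch '[[0,0,0,0,0,0,0.8],[0,0,0,0,0,0,0.8]]'
python3 -m inch '[[0,0,-0.02,0,0,0,0.8],[0,0,-0.05,0,0,0,0.8],[0,0,-0.085,0,0,0,0.8],[0.005,-0.001,-0.12,0,0,0,0.8],[0.02,-0.005,-0.155,0,0,0,0.8],[0.04,-0.01,-0.185,0,0,0,0.8],[0.065,-0.015,-0.205,0,0,0,0.8],[0.09,-0.02,-0.22,0,0,0,0.8],[0.115,-0.025,-0.22,0,0,0,0.8],[0.14,-0.032,-0.22,0,0,0,0.8],[0.145,-0.032,-0.22,0,0,0,0.8],[0.145,-0.032,-0.22,0,0,0,0.8]]'
python3 -m inch '[[0,0,0,0,0,0,0.8],[0,0,0,0,0,0,0.8],[0,0,0,0,0,0,0.8]]'
```

```text
time: 13.97
ee_pos: [0.6695, -0.1254, 0.0117]
tcp_rot: [179.8, 0.0, 90.0]
wrist_force: [0.7, 0.5, 6.9]
opening: 0.0582
time: 14.13
ee_pos: [0.6695, -0.1254, 0.0117]
tcp_rot: [179.8, 0.0, 90.0]
wrist_force: [-0.1, 0.6, 8.0]
opening: 0.0583
time: 15.13
ee_pos: [0.636, 0.0213, 0.2301]
tcp_rot: [179.9, -0.0, 90.1]
wrist_force: [0.2, -0.0, -1.9]
opening: 0.0582
time: 15.38
ee_pos: [0.6363, 0.0186, 0.2291]
tcp_rot: [-180.0, 0.0, 89.9]
wrist_force: [-0.2, 0.6, -1.2]
opening: 0.058
```

```bash
python3 - <<'E'
from h import *
carry('w8.png',.116,.04,.0117)
E
```

```text
tcp [0.63628901 0.01862256 0.22906253]
target (array([0.6373, 0.1115, 0.0298, 0.115 ]), 4745, 36) held (array([0.6359, 0.0195, 0.0303, 0.2562]), 11687, 36)
tx 0.092 ty 0.0013999999999999568 tz to touch 0.10136252506588651
```

```bash
python3 -m inch '[[0.03,0.0014,0,0,0,0,0.8],[0.06,0.0014,0,0,0,0,0.8],[0.092,0.0014,0.015,0,0,0,0.8],[0.092,0.0014,0.045,0,0,0,0.8],[0.092,0.0014,0.075,0,0,0,0.8],[0.092,0.0014,0.09,0,0,0,0.8],[0.092,0.0014,0.096,0,0,0,0.8],[0.092,0.0014,0.099,0,0,0,0.8],[0.092,0.0014,0.1005,0,0,0,0.8],[0.092,0.0014,0.101,0,0,0,0.8],[0.092,0.0014,0.101,0,0,0,0.8],[0.092,0.0014,0.101,0,0,0,0.8]]'
```

```text
time: 16.43
ee_pos: [0.6381, 0.1117, 0.1295]
tcp_rot: [179.9, -0.0, 90.0]
wrist_force: [0.8, 0.2, -1.0]
opening: 0.0583
```

```bash
python3 -m inch '[[0,0,0.001,0,0,0,0.8],[0,0,0.0015,0,0,0,0.8],[0,0,0.0015,0,0,0,0.6],[0,0,0.0015,0,0,0,0.3],[0,0,0.0015,0,0,0,0],[0,0,0.0015,0,0,0,0],[0,0,0.0015,0,0,0,0],[0,0,-0.02,0,0,0,0],[0,0,-0.05,0,0,0,0],[0,0,-0.09,0,0,0,0],[-0.03,0,-0.12,0,0,0,0],[-0.07,0,-0.12,0,0,0,0]]'
python3 -m inch '[[0,0,0,0,0,0,0],[0,0,0,0,0,0,0]]'
python3 - <<'E'
from h import *
rgb,d,P,ray,c=look('wrist','w9.png')
print(pose()[:3,3]); print('seat',ring(P,[.637,.11],.02,rad=.065)); print('medium',ring(P,[.637,.111],.156))
print(totool([.504,.2685-.03,.17]))
E
```

```text
time: 17.43
ee_pos: [0.6387, 0.0436, 0.2551]
tcp_rot: [179.5, -0.1, 90.2]
wrist_force: [1.1, 0.3, 0.8]
opening: 0.0851
time: 17.6
ee_pos: [0.6378, 0.0399, 0.2487]
tcp_rot: [180.0, -0.0, 89.8]
wrist_force: [0.4, 0.1, -0.7]
opening: 0.0852
[0.63756208 0.04111803 0.24805428]
seat (array([0.6364, 0.1118, 0.0494, 0.0193]), 1020, 36)
medium (array([0.6373, 0.1126, 0.0295, 0.155 ]), 4292, 36)
[ 0.19716305 -0.13384173  0.0781285   1.        ]
```

View pics/w9.png

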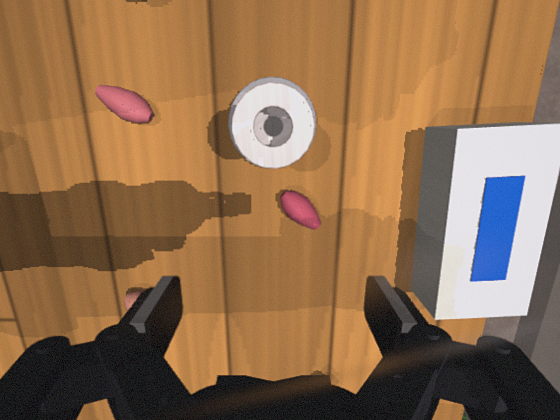

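The tower is on axis to within 1 mm (the small hole shows concentrically through the medium one at (273,125)). On to the large collar.

```bash
python3 -m inch '[[0.01,-0.03,0,0,0,0,0],[0.03,-0.06,0,0,0,0,0],[0.055,-0.085,0,0,0,0,0],[0.085,-0.11,0,0,0,0,0],[0.115,-0.125,0.01,0,0,0,0],[0.15,-0.134,0.03,0,0,0,0],[0.18,-0.134,0.055,0,0,0,0],[0.197,-0.134,0.078,0,0,0,0],[0.197,-0.134,0.078,0,0,0,0],[0.197,-0.134,0.078,0,0,0,0],[0.197,-0.134,0.078,0,0,0,0],[0.197,-0.134,0.078,0,0,0,0]]'
python3 - <<'E'
from h import *
rgb,d,P,ray,c=look('wrist','w10.png')
print(telemetry.get_obs()['q'].round(1),pose()[:3,3]); f=ring(P,[.504,.2685],.04); print(f)
print(totool([*f[0][:2],.01]))
E
```

```text
time: 18.65
ee_pos: [0.5039, 0.2384, 0.1716]
tcp_rot: [179.9, -0.0, 90.0]
wrist_force: [0.0, -0.9, 0.1]
opening: 0.0855
[ 25.3   5.1   3.6  88.4  -0.  115.4] [0.50409947 0.23827645 0.17162343]
(array([0.5031, 0.271 , 0.0295, 0.0387]), 1794, 36)
[ 0.03260696 -0.00129424  0.1616449   1.        ]
```

View pics/w10.png

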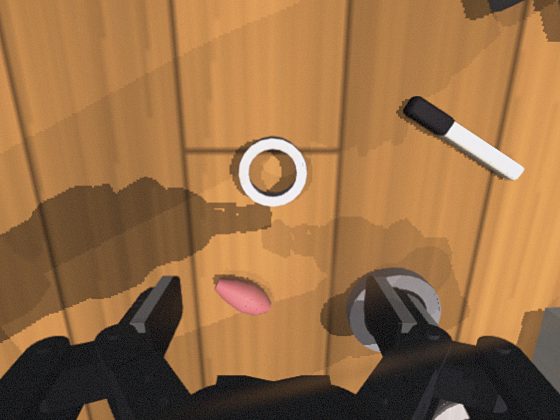

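The large-hole collar (hole about 48 of 68 px) is at (273,172), clear of the shallot and marker. Grip, then carry it back high.

```bash
python3 -m inch '[[0.0326,-0.0013,0.02,0,0,0,0],[0.0326,-0.0013,0.055,0,0,0,0],[0.0326,-0.0013,0.09,0,0,0,0],[0.0326,-0.0013,0.125,0,0,0,0],[0.0326,-0.0013,0.15,0,0,0,0],[0.0326,-0.0013,0.1615,0,0,0,0],[0.0326,-0.0013,0.1615,0,0,0,0.4],[0.0326,-0.0013,0.1615,0,0,0,0.8],[0.0326,-0.0013,0.1615,0,0,0,0.8],[0.0326,-0.0013,0.1615,0,0,0,0.8],[0.0326,-0.0013,0.1615,0,0,0,0.8],[0.0326,-0.0013,0.1615,0,0,0,0.8]]'
python3 -m inch '[[0,0,0,0,0,0,0.8],[0,0,0,0,0,0,0.8]]'
python3 -m inch '[[0,0,-0.02,0,0,0,0.8],[0,0,-0.05,0,0,0,0.8],[0,0,-0.085,0,0,0,0.8],[0,0,-0.12,0,0,0,0.8],[0,0,-0.155,0,0,0,0.8],[-0.015,0,-0.185,0,0,0,0.8],[-0.04,0.005,-0.21,0,0,0,0.8],[-0.07,0.01,-0.235,0,0,0,0.8],[-0.105,0.02,-0.25,0,0,0,0.8],[-0.14,0.03,-0.255,0,0,0,0.8],[-0.175,0.045,-0.255,0,0,0,0.8],[-0.205,0.065,-0.255,0,0,0,0.8]]'
python3 -m inch '[[-0.02,0.025,0,0,0,0,0.8],[-0.035,0.05,0,0,0,0,0.8],[-0.047,0.07,0,0,0,0,0.8],[-0.047,0.07,0,0,0,0,0.8],[-0.047,0.07,0,0,0,0,0.8],[-0.047,0.07,0,0,0,0,0.8],[-0.047,0.07,0,0,0,0,0.8]]'
python3 - <<'E'
from h import *
carry('w11.png',.156,.04,.0117)
E
```

```text
time: 19.7
ee_pos: [0.5036, 0.2719, 0.011]
tcp_rot: [179.8, -0.1, 90.0]
wrist_force: [1.0, -0.1, 6.8]
opening: 0.0599
time: 19.87
ee_pos: [0.5036, 0.2719, 0.011]
tcp_rot: [179.8, -0.1, 90.0]
wrist_force: [0.6, -0.8, 6.9]
opening: 0.0596
time: 20.87
ee_pos: [0.5673, 0.0643, 0.2661]
tcp_rot: [179.8, -0.0, 90.0]
wrist_force: [0.2, 0.3, -1.9]
opening: 0.0595
time: 21.45
ee_pos: [0.6367, 0.0199, 0.2646]
tcp_rot: [180.0, -0.0, 90.0]
wrist_force: [0.4, 0.1, -1.1]
opening: 0.0592
tcp [0.63668957 0.01998849 0.26466394]
target (array([0.6373, 0.1123, 0.0298, 0.155 ]), 4129, 36) held (array([0.6363, 0.0198, 0.0302, 0.2922]), 8304, 36)
tx 0.0925 ty 0.0010000000000000009 tz to touch 0.09696394307951964
```

```bash
python3 -m inch '[[0.03,0.001,0,0,0,0,0.8],[0.06,0.001,0,0,0,0,0.8],[0.0922,0.001,0.015,0,0,0,0.8],[0.0922,0.001,0.045,0,0,0,0.8],[0.0922,0.001,0.07,0,0,0,0.8],[0.0922,0.001,0.085,0,0,0,0.8],[0.0922,0.001,0.092,0,0,0,0.8],[0.0922,0.001,0.095,0,0,0,0.8],[0.0922,0.001,0.0965,0,0,0,0.8],[0.0922,0.001,0.0975,0,0,0,0.8],[0.0922,0.001,0.0975,0,0,0,0.8],[0.0922,0.001,0.0975,0,0,0,0.8]]'
```

```text
time: 22.5
ee_pos: [0.6387, 0.1115, 0.1674]
tcp_rot: [179.9, -0.0, 90.0]
wrist_force: [-0.5, 1.3, -1.0]
opening: 0.0597
```

```bash
python3 -m inch '[[0,0,0.0005,0,0,0,0.8],[0,0,0.001,0,0,0,0.8],[0,0,0.001,0,0,0,0.6],[0,0,0.001,0,0,0,0.3],[0,0,0.001,0,0,0,0],[0,0,0.001,0,0,0,0],[0,0,0.001,0,0,0,0],[0,0,-0.02,0,0,0,0],[0,0,-0.05,0,0,0,0],[0,0,-0.08,0,0,0,0],[-0.03,0,-0.1,0,0,0,0],[-0.07,0,-0.1,0,0,0,0]]'
python3 -m inch '[[0,0,0,0,0,0,0],[0,0,0,0,0,0,0],[0,0,0,0,0,0,0]]'
python3 - <<'E'
from h import *
rgb,d,P,ray,c=look('wrist','w12.png')
print(pose()[:3,3]); print('large',ring(P,[.637,.111],.196))
rgb,d,P,ray,c=look('side','side1.png'); print('side large',ring(P,[.637,.109],.196))
E
```

```text
time: 23.5
ee_pos: [0.6391, 0.0433, 0.271]
tcp_rot: [179.6, -0.1, 90.2]
wrist_force: [0.3, -0.6, 0.4]
opening: 0.0853
time: 23.75
ee_pos: [0.6382, 0.0414, 0.2659]
tcp_rot: [-180.0, -0.0, 90.0]
wrist_force: [-0.7, 0.7, -0.3]
opening: 0.0853
[0.63815289 0.04198083 0.26574471]
large (array([0.6381, 0.1111, 0.0295, 0.1949]), 3397, 36)
side large (array([0.6387, 0.107 , 0.0288, 0.1939]), 212, 33)
```

View pics/side1.png

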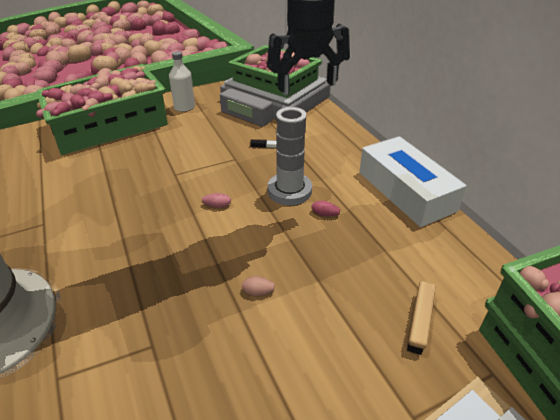

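View pics/w12.png

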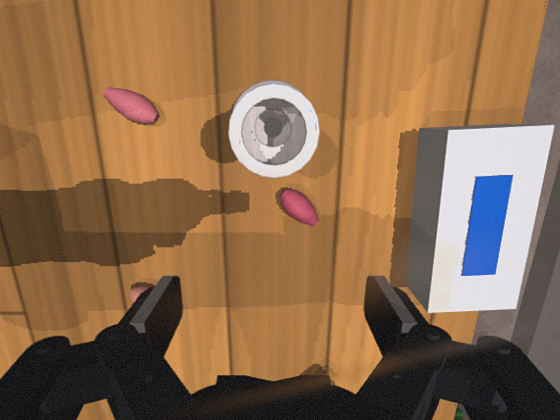

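The side view shows the tower straight on the stand at (290,155), with the bystanders where they were. The wrist view shows the holes nested concentrically at (273,129), and the gripper is clear. Handing in.

```bash
python3 -c "
from workcell import order; print(order.job_done())"
```

```text
the job is handed in; nothing more can be done
None
```

The tower is built and handed in after about 24 s of robot time: cup on the stand, then the small-, medium- and large-hole collars. The gripper is open and clear of everything.

**Last checks, wrist camera:** each piece's centre was about 1–1.5 mm from the one below. Top heights came out at 75, 115, 155 and 195 mm, against 76, 116, 156 and 196 mm expected.

**Side camera:** it put the top collar about 4 mm away from the wrist reading in y. It showed a similar offset for the stand at the start, so I put that down to calibration. Its picture shows the tower upright. The shallots, marker and brush look unmoved by eye; I did not re-measure them.

**Failed check:** one automatic hole-size estimate, for the medium collar, gave a meaningless 47 mm. I identified that collar from the picture instead, where the hole measures about 28 mm.

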